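# Find the free access hatch and push it open

### The job

Three of the four hatches on the grey service box are blocked from underneath. Press the ribbed pads gently, one after another, to find the hatch that rocks, then push that hatch on round until it stands open, upright or a little beyond. Press and push only, without force: pick nothing up, and leave the other things on the bench where they are.

Things in the scene. Friction and masses are not known exactly. Their poses are not given: they have to be found in the camera images.
- service_box: Low grey steel box fixed to the bench, 128 (x) x 216 (y) x 72 mm high; four identical bare-metal hatches, flush with its top, lie in a row along its y. Origin: centre of its underside; x from its front (robot's side) to its back, y left, z up; yaw up to 0.45 rad. Hidden packing blocks hold three of the hatches from below; nothing outside shows which one is free.
- hatch_1 (a joint): Angle (rad) of the leftmost (+y) hatch, box y = +78 mm. 0 = flush; grows as its back end sinks and its front end rises; 1.57 upright, stop at 1.75. Hinge parallel to box y, at box x = +10, z = 69 mm. Stiff hinge (0.05 N m): the free hatch yields to about 3 N on its pad and stays at any angle; a blocked one gives under 0.04 rad.
- hatch_1_pad (a point): Middle of the ribbed press pad on top of the leftmost (+y) hatch, 28 mm behind its hinge, 72 mm above the bench when closed. Turns with the hatch; axes as the box's when closed. The hatch is a plate 112 (x) x 46 (y) x 6 mm: 46 mm of it behind the hinge, 66 mm in front. Below a free pad the box is empty for 50 mm (well 48 mm wide, its back wall 48 mm behind the hinge).
- hatch_1_edge (a point): Middle of the front edge of the leftmost (+y) hatch, half-way through its thickness, 66 mm in front of its hinge, 69 mm above the bench when closed. Rises as the hatch tips; pushed backwards and up along its arc about the hinge, it swings the hatch open with a few newtons; a fingertip that slides along the underside can jam.
- hatch_2 (a joint): Angle (rad) of the second from left hatch, box y = +26 mm. 0 = flush; grows as its back end sinks and its front end rises; 1.57 upright, stop at 1.75. Hinge parallel to box y, at box x = +10, z = 69 mm. Stiff hinge (0.05 N m): the free hatch yields to about 3 N on its pad and stays at any angle; a blocked one gives under 0.04 rad.
- hatch_2_pad (a point): Middle of the ribbed press pad on top of the second from left hatch, 28 mm behind its hinge, 72 mm above the bench when closed. Turns with the hatch; axes as the box's when closed. The hatch is a plate 112 (x) x 46 (y) x 6 mm: 46 mm of it behind the hinge, 66 mm in front. Below a free pad the box is empty for 50 mm (well 48 mm wide, its back wall 48 mm behind the hinge).
- hatch_2_edge (a point): Middle of the front edge of the second from left hatch, half-way through its thickness, 66 mm in front of its hinge, 69 mm above the bench when closed. Rises as the hatch tips; pushed backwards and up along its arc about the hinge, it swings the hatch open with a few newtons; a fingertip that slides along the underside can jam.
- hatch_3 (a joint): Angle (rad) of the third from left hatch, box y = -26 mm. 0 = flush; grows as its back end sinks and its front end rises; 1.57 upright, stop at 1.75. Hinge parallel to box y, at box x = +10, z = 69 mm. Stiff hinge (0.05 N m): the free hatch yields to about 3 N on its pad and stays at any angle; a blocked one gives under 0.04 rad.
- hatch_3_pad (a point): Middle of the ribbed press pad on top of the third from left hatch, 28 mm behind its hinge, 72 mm above the bench when closed. Turns with the hatch; axes as the box's when closed. The hatch is a plate 112 (x) x 46 (y) x 6 mm: 46 mm of it behind the hinge, 66 mm in front. Below a free pad the box is empty for 50 mm (well 48 mm wide, its back wall 48 mm behind the hinge).
- hatch_3_edge (a point): Middle of the front edge of the third from left hatch, half-way through its thickness, 66 mm in front of its hinge, 69 mm above the bench when closed. Rises as the hatch tips; pushed backwards and up along its arc about the hinge, it swings the hatch open with a few newtons; a fingertip that slides along the underside can jam.
- hatch_4 (a joint): Angle (rad) of the rightmost (-y) hatch, box y = -78 mm. 0 = flush; grows as its back end sinks and its front end rises; 1.57 upright, stop at 1.75. Hinge parallel to box y, at box x = +10, z = 69 mm. Stiff hinge (0.05 N m): the free hatch yields to about 3 N on its pad and stays at any angle; a blocked one gives under 0.04 rad.
- hatch_4_pad (a point): Middle of the ribbed press pad on top of the rightmost (-y) hatch, 28 mm behind its hinge, 72 mm above the bench when closed. Turns with the hatch; axes as the box's when closed. The hatch is a plate 112 (x) x 46 (y) x 6 mm: 46 mm of it behind the hinge, 66 mm in front. Below a free pad the box is empty for 50 mm (well 48 mm wide, its back wall 48 mm behind the hinge).
- hatch_4_edge (a point): Middle of the front edge of the rightmost (-y) hatch, half-way through its thickness, 66 mm in front of its hinge, 69 mm above the bench when closed. Rises as the hatch tips; pushed backwards and up along its arc about the hinge, it swings the hatch open with a few newtons; a fingertip that slides along the underside can jam.
- tee: Loose black pipe tee, 69 x 92 x 46 mm, lying in front of the box. A bystander: leave it where it is. Origin: centre of its underside.
- grey_tee: Loose grey pipe tee, 67 x 92 x 42 mm, lying in front of the box. A bystander: leave it where it is. Origin: centre of its underside.
- screwdriver: Loose screwdriver with wooden handle, 27 x 190 x 27 mm. A bystander: leave it where it is. Origin: centre of its underside.

How it is judged:
On the way, in this order (a step that is already met when the one before it is completed fails the run):
1. the free hatch has rocked under the press (0.12 to 1.0 rad), the others are closed (((value of joint hatch_1 between 0.12 and 1 rad and value of joint each of hatch_2, hatch_3, hatch_4 below 0.08 rad) or (value of joint hatch_2 between 0.12 and 1 rad and value of joint each of hatch_1, hatch_3, hatch_4 below 0.08 rad) or (value of joint hatch_3 between 0.12 and 1 rad and value of joint each of hatch_1, hatch_2, hatch_4 below 0.08 rad) or (value of joint hatch_4 between 0.12 and 1 rad and value of joint each of hatch_1, hatch_2, hatch_3 below 0.08 rad))), for 0.1 s.
2. that hatch is open past 1.3 rad (((value of joint hatch_1 above 1.3 rad and value of joint each of hatch_2, hatch_3, hatch_4 below 0.08 rad) or (value of joint hatch_2 above 1.3 rad and value of joint each of hatch_1, hatch_3, hatch_4 below 0.08 rad) or (value of joint hatch_3 above 1.3 rad and value of joint each of hatch_1, hatch_2, hatch_4 below 0.08 rad) or (value of joint hatch_4 above 1.3 rad and value of joint each of hatch_1, hatch_2, hatch_3 below 0.08 rad))), for 0.1 s.
At the end, for the whole second after the job is handed in: one hatch stands open past 1.3 rad (75 degrees) and is at rest (under 0.05 rad/s); the other three are closed (under 0.08 rad) (((value of joint hatch_1 above 1.3 rad and value of joint each of hatch_2, hatch_3, hatch_4 below 0.08 rad) or (value of joint hatch_2 above 1.3 rad and value of joint each of hatch_1, hatch_3, hatch_4 below 0.08 rad) or (value of joint hatch_3 above 1.3 rad and value of joint each of hatch_1, hatch_2, hatch_4 below 0.08 rad) or (value of joint hatch_4 above 1.3 rad and value of joint each of hatch_1, hatch_2, hatch_3 below 0.08 rad)) and velocity of joint hatch_1 between -0.05 and 0.05 rad/s and velocity of joint hatch_2 between -0.05 and 0.05 rad/s and velocity of joint hatch_3 between -0.05 and 0.05 rad/s and velocity of joint hatch_4 between -0.05 and 0.05 rad/s); the robot touches nothing.
It fails at once if the robot pressed or gripped the box or a hatch harder than 40 N (contact force between any of the arm, the fingers and service_box above 40 N).
It fails at once if a loose thing on the bench was moved more than 30 mm or lifted (distance of any of tee, grey_tee, screwdriver from where it was at the start of the episode above 0.03 m).
It also fails if it takes over 45 s, if anything falls off the work surface, if the arm or the gripper's body presses on something with over 40 N, if the wrist force passes 120 N, or if a joint passes its speed limit or range.

### The arm

A 7-joint arm with a two-finger parallel gripper is mounted at the origin on the work surface; the furniture and walls round the work are solid. World frame = base frame: x ahead of the robot, y to its left, z up, the work surface at z = 0. Lengths are in m, angles in rad, forces in N, time in s.
With the tool pointing down it reaches from about 0.425 to 0.925 m from the base axis. Payload 6.8 kg.
Tool frame: the origin (TCP) lies at the very end of the fingers, on their centre line; the grasp point (between the pads) lies 19 mm behind it; x points along the fingers, y is the direction in which the jaws open and shut, and the axes are right-handed (so a half turn about x gives the same grasp; the last joint's range is limited). The gripper opens to 85 mm and grips with 20 to 120 N. Pads are 22 mm wide; open, the fingers measure 114 mm over their backs; the gripper's body (76 mm by 85 mm) begins 54 mm behind the grasp point. The pads swing forward as they close: fully open they stand 13 mm farther back than shut.
Start: joints at [-1.271, 0.477, 0.022, 1.555, -0.011, 1.109, -0.083], TCP at [0.268, 0.62, 0.231] pointing down, gripper open.
Joint ranges: [-2.96, 2.96], [-0.34, 2.1], [-1.41, 1.46], [0.24, 2.44], [-1.37, 4.51], [0.17, 1.92], [-2.96, 2.96]. Speed limits (rad/s): [2.39, 2.39, 3.14, 3.14, 3.14, 3.14, 3.14].

### API

Orientations are given as a rotation vector (axis times angle).
In Python, from bench import get_obs, grab_frame, camera_info, hand_in gives the robot as it stands.
- The arm moves only by the tool apply_moves, never from a script. Its argument "series" is text: rows parted by semicolons, each of 7 numbers parted by spaces: the turn, a rotation vector about the tool's x, y, z in rad, then the shift along the tool's x, y, z in m, then the opening, from 0 (shut) to 1 (fully open). In form: wx wy wz tx ty tz hand; .... A call has 1 to 12 rows; each row is the pose to reach, as a shift and turn from the pose commanded when the call began, along the tool's axes at that moment; what a row does not reach only later rows make up. A row lasts 1/8 s, in which the tool goes at most 62.5 mm and 10.7 degrees, less where a joint would pass 70% of its speed; a pose out of reach is approached as far as the arm can. A call with a gripper value outside its range is refused whole. The fingers move at their own pace and stop on an object; "force" is the grip in N (left out, the last holds). Time passes only in rows, so rows that repeat a pose let the fingers close. It gives the time, the measured TCP pose, the force and the opening at its end, in the units of the state.
- get_obs(): the state, without advancing time (a new reading comes with each control period).
- grab_frame(name): name is "scene" or "side" or "wrist"; returns the picture (420x560x3 uint8, blue, green, red); there is no depth.
- camera_info(name): a dict with "fov_y" (degrees; the focal length in pixels is half the picture's height over the tangent of half this angle, whatever the lens; pixels are square), "cx", "cy" (the principal point, pixels), "rvec" (rotation vector, rad) and "tvec" (3), from world to camera coordinates, as OpenCV has them. Camera axes: x right, y down, z forward; pixel columns grow to the right and rows downward; lengths in m; the calibration is good to about 2 mm. A picture is of the moment at which its call begins: read the wrist's pose just before it. camera_info takes no time and is no camera call; for the wrist camera it gives the pose at the moment of the call.
- hand_in(): hands the job in, once; it reports no verdict.
The state is a dict: "clock": time; "joints": joint angles; "qvel": joint speeds; "tau": joint torques, N m; "tcp_pos": TCP position; "orientation": TCP orientation; "contact_force": force on the tool from outside, world axes, zero at the start; "moment": the same for the moment, N m; "grip_width": finger opening in m.
Only numpy, scipy, OpenCV 4.12 (cv2) and the standard library are available. Lean on these libraries where they do the work, as an engineer would, in place of code of your own. Each camera call takes 0.05 s, during which the arm holds its last target.

## Working session

There is one attempt and no reset: what is moved stays moved. The work goes in short steps, Python scripts to look and compute and a tool call to move; the robot and the scene stay as the last step left them, time stands still between calls to the robot, and variables do not carry over. Pictures are saved under pics/ and viewed, and the job is handed in when it is done.

Besides the shell and the picture viewer there is one more tool, called after ">>>" as name(argument=value, ...) on one line, values as JSON. apply_moves: Moves the arm, as the interface text tells. Its arguments: {"type":"object","properties":{"series":{"type":"string"},"force":{"type":"number"}},"required":["series"]}

```bash
mkdir -p pics; ls; python3 - <<'E'
from bench import *
import cv2
print(get_obs())
for n in ("scene","side","wrist"):
    print(n,camera_info(n)); cv2.imwrite(f"pics/{n}0.png",grab_frame(n))
E
```

```text
pics
{'clock': 0.0, 'joints': array([-1.27109074,  0.4777927 ,  0.02237256,  1.55646491, -0.01149465,
        1.1092735 , -0.08310165]), 'qvel': array([ 0.00052605,  0.00037164, -0.00014656,  0.00204355, -0.00038877,
       -0.00105489, -0.00045879]), 'tau': array([-8.49341359e-04, -5.96459413e+01,  1.60752095e+00, -2.81205386e+01,
        1.23738527e-02,  9.10616247e-03,  2.01133821e-05]), 'tcp_pos': array([0.26750209, 0.61908924, 0.23032563]), 'orientation': array([ 0.31848305,  1.54723607, -0.32132213]), 'contact_force': array([ 0.79543029, -0.4705119 ,  0.13493698]), 'moment': array([-0.02441675, -0.03038771,  0.00347515]), 'grip_width': 0.08521415038422446}
scene {'fov_y': 55.300694084554564, 'cx': 279.9322937500113, 'cy': 209.03882887365722, 'rvec': array([ 0.97568079, -2.40042673,  1.14109886]), 'tvec': array([0.35977002, 0.26232308, 0.68948291])}
side {'fov_y': 53.4262085263265, 'cx': 280.43499665410053, 'cy': 214.62702668615725, 'rvec': array([ 2.17271824, -0.49724438,  0.25087565]), 'tvec': array([-0.38525264,  0.22028758,  0.74582794])}
wrist {'fov_y': 64.57514360685869, 'cx': 283.71190222264073, 'cy': 208.32522082191215, 'rvec': array([-2.39369268, -1.57333423, -0.25213205]), 'tvec': array([-0.6735522 , -0.04104929,  0.37993405])}
```

View pics/scene0.png

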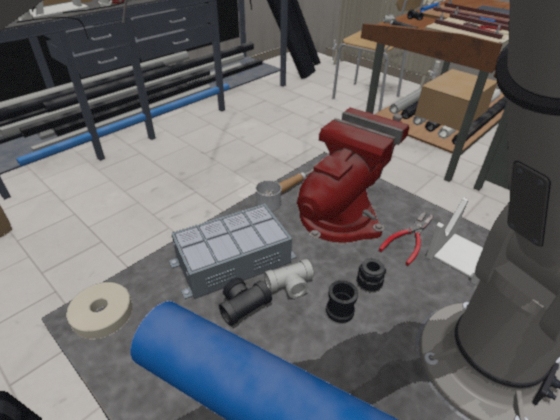

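View pics/side0.png

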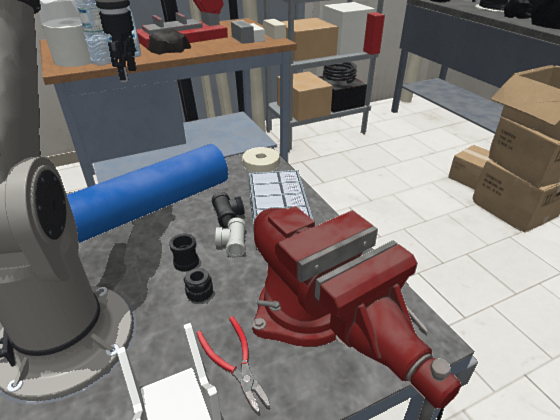

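View pics/wrist0.png

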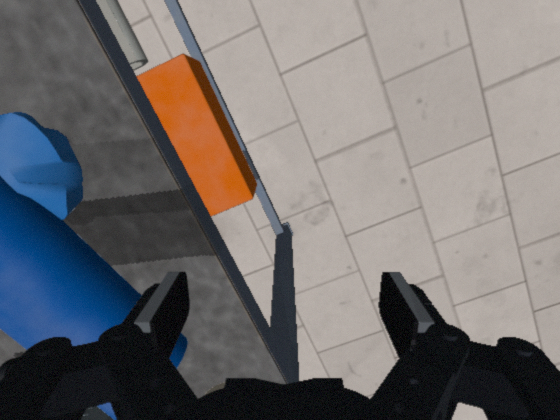

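The scene view shows the box around (230,245), with the tees in front of it at (270,290) and the screwdriver behind it at (290,185). A blue tube and a vise flank it. I'll zoom in to get the corners.

```bash
cat > h.py <<'E'
import numpy as np,cv2
from bench import *
def K(c,h=420):
    f=h/2/np.tan(np.radians(c['fov_y'])/2); return np.array([[f,0,c['cx']],[0,f,c['cy']],[0,0,1]])
def ray(c,uv,z):
    R=cv2.Rodrigues(c['rvec'])[0]; o=-R.T@c['tvec']; d=R.T@np.linalg.inv(K(c))@np.array([*uv,1.]); return o+d*(z-o[2])/d[2]
def proj(c,P): return cv2.projectPoints(np.array(P,float).reshape(-1,1,3),c['rvec'],c['tvec'],K(c),None)[0].reshape(-1,2)
E
python3 - <<'E'
from h import *
for n in("scene","side"):
    c=camera_info(n);print(n,-cv2.Rodrigues(c['rvec'])[0].T@c['tvec'])
    im=cv2.imread(f"pics/{n}0.png")
    x,y=(160,190) if n=="scene" else (210,150)
    cv2.imwrite(f"pics/{n}z.png",cv2.resize(im[y:y+105,x:x+140],None,fx=5.7,fy=5.7,interpolation=cv2.INTER_CUBIC))
E
```

```text
scene [0.01106487 0.5185513  0.63609486]
side [ 0.14368905 -0.58366646  0.62601314]
```

View pics/scenez.png

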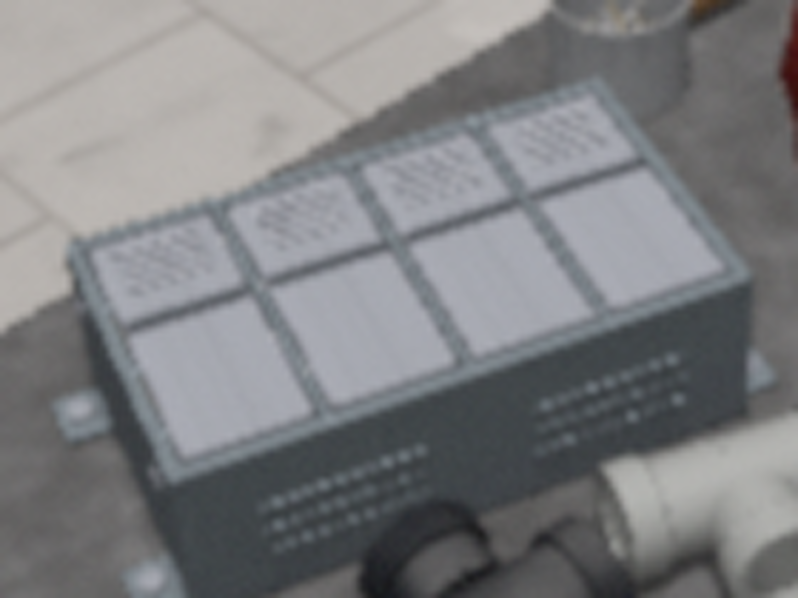

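View pics/sidez.png

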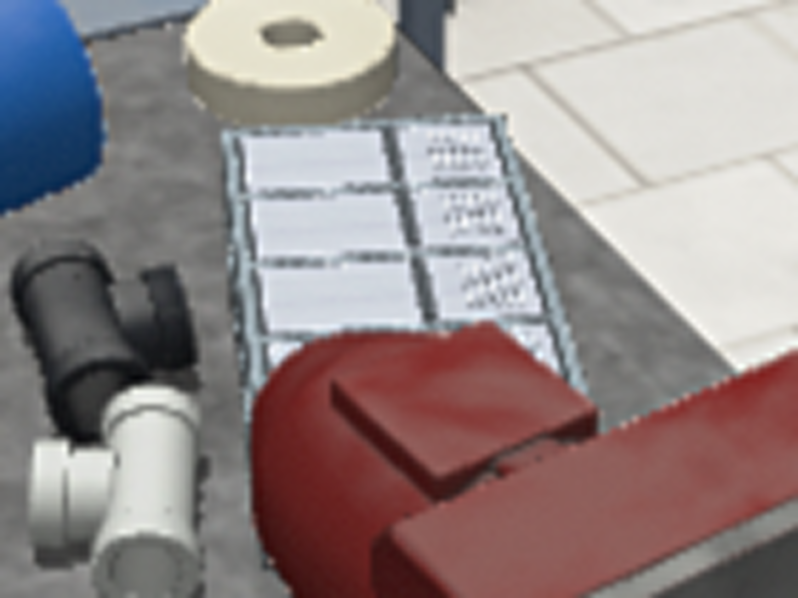

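In the scene crop the box top's corners are at about (170,478) FL, (750,272) FR, (598,82) BR and (72,248) BL. In the side crop, FL is at (228,130) and BL at (503,118).

```bash
python3 - <<'E'
from h import *
c=camera_info("scene")
P={k:ray(c,((u+.5)/5.7-.5+160,(v+.5)/5.7-.5+190),.072)for k,(u,v) in dict(FL=(170,478),FR=(750,272),BR=(598,82),BL=(72,248)).items()}
for k in P:print(k,P[k].round(4))
d=lambda a,b:np.linalg.norm(P[a]-P[b])
print(d('FL','FR'),d('BL','BR'),d('FL','BL'),d('FR','BR'))
# rigid fit
M=np.array([[-.064,.108],[-.064,-.108],[.064,-.108],[.064,.108]]);W=np.array([P[k][:2] for k in('FL','FR','BR','BL')])
m=W.mean(0);H=M.T@(W-m);yaw=np.arctan2(H[0,1]-H[1,0],H[0,0]+H[1,1]);print(m,yaw)
R=np.array([[np.cos(yaw),-np.sin(yaw)],[np.sin(yaw),np.cos(yaw)]])
print((M@R.T+m-W).round(4))
s=camera_info("side")
for k,uv in dict(FL=(228,130),BL=(503,118)).items():print('side',k,ray(s,((uv[0]+.5)/5.7-.5+210,(uv[1]+.5)/5.7-.5+150),.072))
for i,y in enumerate((.078,.026,-.026,-.078)):
    print(i+1,'pad',R@[.038,y]+m,'edge',R@[-.056,y]+m, 'hinge',R@[.01,y]+m)
# hand of blue tube / vise extents
print('tee',ray(c,(245,300),.023),'greytee',ray(c,(290,278),.02), 'vise near',ray(c,(305,200),.1),'tape',ray(c,(100,308),.03),'tin?',ray(c,(268,200),.0))
print('tube end',ray(c,(150,335),.1),ray(s,(215,168),.1))
print('table back edge', ray(c,(205,205),0))
E
```

```text
FL [0.4707 0.2722 0.072 ]
FR [0.4025 0.0688 0.072 ]
BR [0.5189 0.0311 0.072 ]
BL [0.5851 0.2315 0.072 ]
0.2144742897513557 0.21109609202272536 0.12139867166091521 0.12237136379265343
[0.49428891 0.15090376] -0.32277141741335413
[[-0.0028  0.0014]
 [-0.0032 -0.0001]
 [ 0.0018 -0.0029]
 [ 0.0042  0.0015]]
side FL [0.47195305 0.27096749 0.072     ]
side BL [0.58748113 0.22703378 0.072     ]
1 pad [0.55506789 0.21282238] edge [0.46592205 0.24263882] hinge [0.52851381 0.22170387]
2 pad [0.53857369 0.16350767] edge [0.44942785 0.1933241 ] hinge [0.51201961 0.17238916]
3 pad [0.52207949 0.11419295] edge [0.43293366 0.14400938] hinge [0.49552541 0.12307444]
4 pad [0.5055853  0.06487823] edge [0.41643946 0.09469466] hinge [0.47903122 0.07375972]
tee [0.38227818 0.21703711 0.023     ] greytee [0.36015721 0.1159434  0.02      ] vise near [ 0.44126163 -0.0161982   0.1       ] tape [0.55277308 0.41705496 0.03      ] tin? [ 0.58901146 -0.04890906  0.        ]
tube end [0.38982066 0.39979992 0.1       ] [0.38676098 0.28361743 0.1       ]
table back edge [0.68715319 0.0773032  0.        ]
```

```bash
cat >> h.py <<'E'
from scipy.spatial.transform import Rotation as Ro
C0=np.array([.4945,.1509]); YAW=-.323
def b2w(x,y,z=None,c=None,yaw=None):
    c=C0 if c is None else c; yaw=YAW if yaw is None else yaw
    p=np.array([c[0]+x*np.cos(yaw)-y*np.sin(yaw),c[1]+x*np.sin(yaw)+y*np.cos(yaw)])
    return p if z is None else np.array([*p,z])
def down(yaw): # tool x down, tool y = box +y (or -y)
    y=np.array([-np.sin(yaw),np.cos(yaw),0]);x=np.array([0,0,-1.]);return np.c_[x,y,np.cross(x,y)]
def go(p,R=None):
    o=get_obs();T=Ro.from_rotvec(o['orientation']).as_matrix()
    s=T.T@(np.array(p)-o['tcp_pos'])
    w=np.zeros(3)
    if R is not None:
        w=min((Ro.from_matrix(T.T@R@f).as_rotvec() for f in(np.eye(3),np.diag([1,-1,-1]))),key=np.linalg.norm)
    return w.round(3),s.round(4)
E
python3 - <<'E'
from h import *
o=get_obs();print(Ro.from_rotvec(o['orientation']).as_matrix().round(3))
print(go(b2w(0.0,0,.30),down(YAW)))
E
```

```text
[[-0.     0.397  0.918]
 [-0.001  0.918 -0.397]
 [-1.    -0.001  0.   ]]
(array([-0.085,  0.   ,  0.001]), array([-0.0689, -0.34  ,  0.3941]))
```

>>> apply_moves(series="0 0 0 -0.06 0 0 0.5; -0.03 0 0 -0.069 -0.04 0.045 0; -0.06 0 0 -0.069 -0.08 0.09 0; -0.085 0 0 -0.069 -0.12 0.14 0; -0.085 0 0 -0.069 -0.16 0.185 0; -0.085 0 0 -0.069 -0.2 0.23 0; -0.085 0 0 -0.069 -0.24 0.275 0; -0.085 0 0 -0.069 -0.28 0.325 0; -0.085 0 0 -0.069 -0.32 0.37 0; -0.085 0 0 -0.069 -0.34 0.394 0; -0.085 0 0 -0.069 -0.34 0.394 0; -0.085 0 0 -0.069 -0.34 0.394 0", force=60)

```text
clock: 1.65
tcp_pos: [0.494, 0.1523, 0.3001]
orientation: [0.253, 1.557, -0.252]
contact_force: [-0.1, 1.1, -0.7]
grip_width: -0.0004
```

```bash
python3 - <<'E'
from h import *
o=get_obs();print(o['clock'],o['tcp_pos'],o['grip_width'],o['contact_force'],np.abs(o['qvel']).max())
np.save('w1.npy',camera_info("wrist"),allow_pickle=True)
cv2.imwrite("pics/w1.png",grab_frame("wrist"));cv2.imwrite("pics/s1.png",grab_frame("scene"))
E
```

```text
1.65 [0.49401929 0.15225997 0.30006531] -0.00035222893657269223 [-0.06971518  1.09994358 -0.74725861] 0.015479052618649264
```

View pics/w1.png

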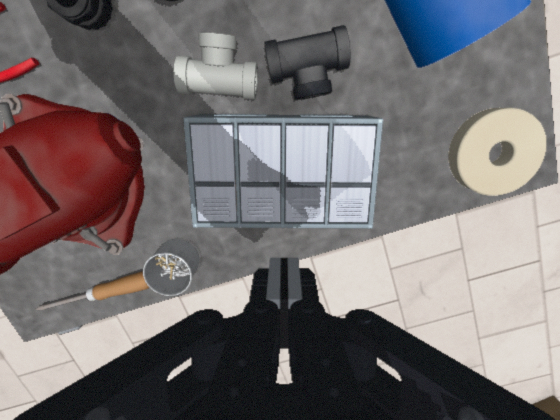

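View pics/s1.png

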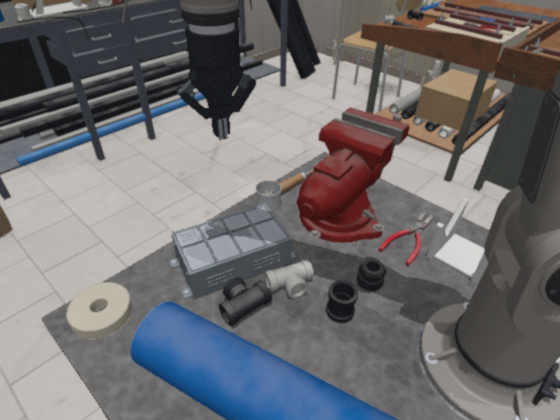

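The wrist view shows the whole box. Hatch_1 is at the image right, with the pads at about (350,205), (306,205), (260,205) and (215,205). I'll measure the corners by mask.

```bash
python3 - <<'E'
from h import *
im=cv2.imread("pics/w1.png")
cv2.imwrite("pics/w1z.png",cv2.resize(im[100:240,175:395],None,fx=3.6,fy=3.6,interpolation=cv2.INTER_CUBIC))
E
```

```text
(no output)
```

View pics/w1z.png

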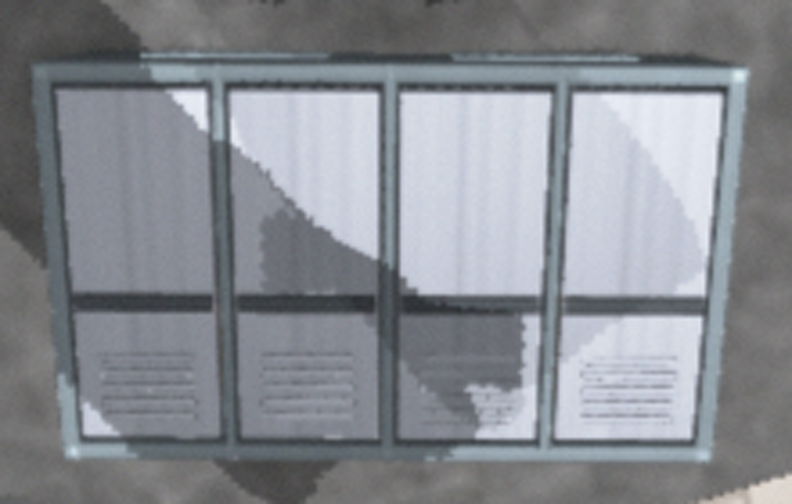

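```bash
python3 - <<'E'
from h import *
c=np.load('w1.npy',allow_pickle=True).item()
u=lambda q:((q[0]+.5)/3.6-.5+175,(q[1]+.5)/3.6-.5+100)
W=np.array([ray(c,u(q),.072)[:2] for q in((747,68),(33,66),(68,456),(708,460))])
M=np.array([[-.064,.108],[-.064,-.108],[.064,-.108],[.064,.108]])
m=W.mean(0);H=M.T@(W-m);yaw=np.arctan2(H[0,1]-H[1,0],H[0,0]+H[1,1]);print(m,yaw)
R=np.array([[np.cos(yaw),-np.sin(yaw)],[np.sin(yaw),np.cos(yaw)]])
print((M@R.T+m-W).round(4))
for i,q in enumerate(((628,390),(468,392),(307,388),(148,388))):
    print(i+1,ray(c,u(q),.072).round(4),(R.T@(ray(c,u(q),.072)[:2]-m)).round(4), 'scene fit',b2w(.038,.078-.052*i).round(4))
for n,q,z in(('vise nose',(140,140),.12),('vise top corner',(60,205),.15),('cup',(168,272),.05)):print(n,(R.T@(ray(c,q,z)[:2]-m)).round(3))
E
```

```text
[0.4960609  0.14988471] -0.3270919193660332
[[-0.0005  0.0012]
 [-0.0017 -0.0005]
 [ 0.0008 -0.0019]
 [ 0.0014  0.0012]]
1 [0.5578 0.2114 0.072 ] [0.0387 0.0781] scene fit [0.5553 0.2128]
2 [0.5419 0.1617 0.072 ] [0.0396 0.0259] scene fit [0.5388 0.1635]
3 [0.5239 0.1123 0.072 ] [ 0.0385 -0.0267] scene fit [0.5223 0.1142]
4 [0.5075 0.0631 0.072 ] [ 0.0387 -0.0785] scene fit [0.5058 0.0649]
vise nose [-0.045 -0.137]
vise top corner [ 0.012 -0.206]
cup [ 0.136 -0.152]
```

```bash
sed -i 's/^C0=.*/C0=np.array([.4961,.1499]); YAW=-.327/' h.py; python3 - <<'E'
from h import *
for i in range(4): print(go(b2w(.040,.078-.052*i,.082),down(YAW)))
E
```

```text
(array([ 0.007, -0.001, -0.   ]), array([0.2181, 0.0756, 0.0437]))
(array([ 0.007, -0.001, -0.   ]), array([0.2181, 0.0236, 0.0433]))
(array([ 0.007, -0.001, -0.   ]), array([ 0.2181, -0.0284,  0.043 ]))
(array([ 0.007, -0.001, -0.   ]), array([ 0.2181, -0.0804,  0.0426]))
```

>>> apply_moves(series="0.007 0 0 0.03 0.04 0.02 0; 0.007 0 0 0.08 0.07 0.043 0; 0.007 0 0 0.13 0.075 0.043 0; 0.007 0 0 0.175 0.0755 0.0435 0; 0.007 0 0 0.2 0.0755 0.0435 0; 0.007 0 0 0.216 0.0755 0.0435 0; 0.007 0 0 0.218 0.0755 0.0435 0; 0.007 0 0 0.218 0.0755 0.0435 0; 0.007 0 0 0.218 0.0755 0.0435 0")

```text
clock: 2.88
tcp_pos: [0.5605, 0.2095, 0.0835]
orientation: [0.26, 1.554, -0.258]
contact_force: [1.1, -0.1, 0.5]
grip_width: 0.0001
```

>>> apply_moves(series="0 0 0 0.003 0 0 0; 0 0 0 0.006 0 0 0; 0 0 0 0.008 0 0 0; 0 0 0 0.009 0 0 0; 0 0 0 0.009 0 0 0")

```text
clock: 3.5
tcp_pos: [0.5597, 0.209, 0.0731]
orientation: [0.259, 1.555, -0.259]
contact_force: [0.4, -0.3, 0.9]
grip_width: 0.0
```

>>> apply_moves(series="0 0 0 0.001 0 0 0; 0 0 0 0.002 0 0 0; 0 0 0 0.002 0 0 0")

```text
clock: 3.88
tcp_pos: [0.5599, 0.2091, 0.0718]
orientation: [0.259, 1.555, -0.259]
contact_force: [-1.6, -0.4, 5.4]
grip_width: -0.0001
```

>>> apply_moves(series="0 0 0 0.001 0 0 0; 0 0 0 0.002 0 0 0; 0 0 0 0.002 0 0 0")

```text
clock: 4.25
tcp_pos: [0.56, 0.2092, 0.0716]
orientation: [0.26, 1.555, -0.258]
contact_force: [-7.4, -2.1, 21.8]
grip_width: 0.0002
```

Hatch 1 is blocked: 22 N with no travel. On to hatch 2.

>>> apply_moves(series="0 0 0 -0.015 0 0 0; 0 0 0 -0.02 -0.02 0 0; 0 0 0 -0.02 -0.05 0 0; 0 0 0 -0.015 -0.052 0 0; 0 0 0 -0.008 -0.052 0 0; 0 0 0 -0.004 -0.052 0 0; 0 0 0 -0.003 -0.052 0 0; 0 0 0 -0.003 -0.052 0 0")

```text
clock: 5.25
tcp_pos: [0.5429, 0.1604, 0.0721]
orientation: [0.258, 1.555, -0.258]
contact_force: [-0.6, 0.5, 0.5]
grip_width: 0.0001
```

>>> apply_moves(series="0 0 0 0.001 0 0 0; 0 0 0 0.002 0 0 0; 0 0 0 0.002 0 0 0")

```text
clock: 5.62
tcp_pos: [0.5432, 0.1602, 0.0705]
orientation: [0.259, 1.555, -0.258]
contact_force: [-0.6, 0.9, 1.9]
grip_width: -0.0001
```

>>> apply_moves(series="0 0 0 0.001 0 0 0; 0 0 0 0.002 0 0 0; 0 0 0 0.002 0 0 0")

```text
clock: 6.0
tcp_pos: [0.5432, 0.1601, 0.0683]
orientation: [0.259, 1.555, -0.259]
contact_force: [1.4, 1.5, 2.0]
grip_width: 0.0001
```

Hatch 2 is giving way at about 2 N. I'll press on down.

>>> apply_moves(series="0 0 0 0.002 0 0 0; 0 0 0 0.004 0 0 0; 0 0 0 0.006 0 0 0; 0 0 0 0.008 0 0 0; 0 0 0 0.01 0 0 0; 0 0 0 0.01 0 0 0")

```text
clock: 6.75
tcp_pos: [0.5427, 0.1595, 0.0579]
orientation: [0.259, 1.556, -0.26]
contact_force: [-0.8, -0.6, 0.5]
grip_width: -0.0002
```

```bash
python3 - <<'E'
from h import *
cv2.imwrite("pics/s2.png",cv2.resize(grab_frame("scene")[150:300,140:340],None,fx=4,fy=4))
E
```

```text
(no output)
```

View pics/s2.png

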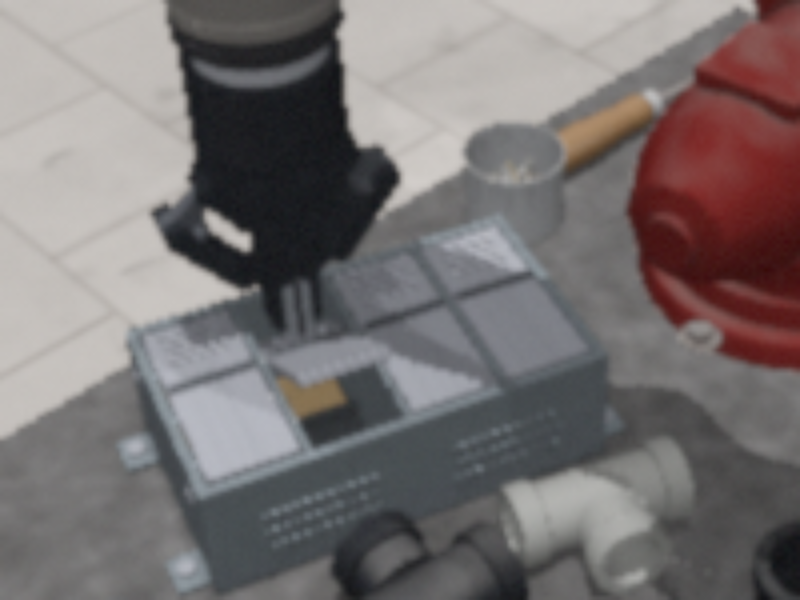

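Hatch 2 has tipped clearly, and the well is visible at (320,410). I'll press a little more and then lift straight out.

>>> apply_moves(series="0 0 0 0.002 0 0 0; 0 0 0 0.004 0 0 0; 0 0 0 0.006 0 0 0; 0 0 0 0.007 0 0 0; 0 0 0 0.007 0 0 0")

```text
clock: 7.42
tcp_pos: [0.5429, 0.1598, 0.0511]
orientation: [0.259, 1.555, -0.259]
contact_force: [1.7, -0.6, -0.1]
grip_width: -0.0001
```

>>> apply_moves(series="0 0 0 -0.01 0 0 0; 0 0 0 -0.03 0 0 0; 0 0 0 -0.06 0 0 0; 0 0 0 -0.11 0 0 0; 0 0 0 -0.15 0 0 0; 0 0 0 -0.15 0 0 0; 0 0 0 -0.15 0 0 0")

```text
clock: 8.3
tcp_pos: [0.5423, 0.1598, 0.2011]
orientation: [0.259, 1.556, -0.259]
contact_force: [-0.4, 0.4, -0.2]
grip_width: 0.0002
```

```bash
python3 - <<'E'
from h import *
np.save('w2.npy',camera_info("wrist"),allow_pickle=True)
w=grab_frame("wrist")
s=cv2.resize(grab_frame("scene")[180:300,140:340],None,fx=4,fy=4)
cv2.imwrite("pics/s3.png",s);cv2.imwrite("pics/w3.png",w)
E
```

```text
(no output)
```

View pics/s3.png

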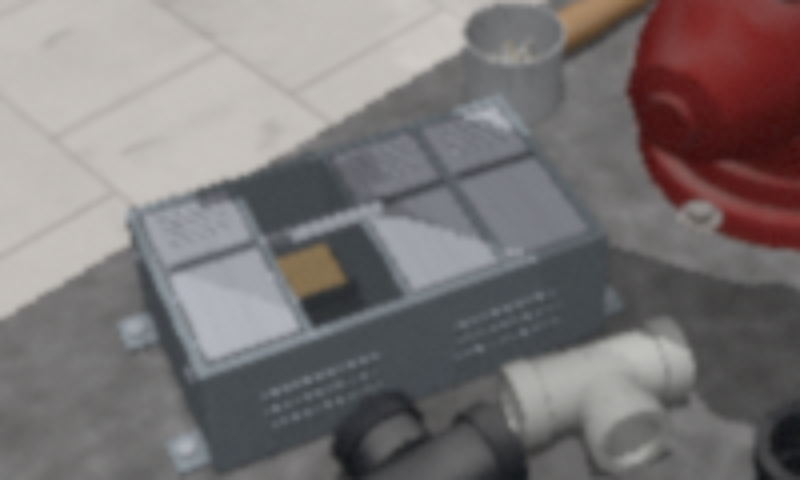

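View pics/w3.png

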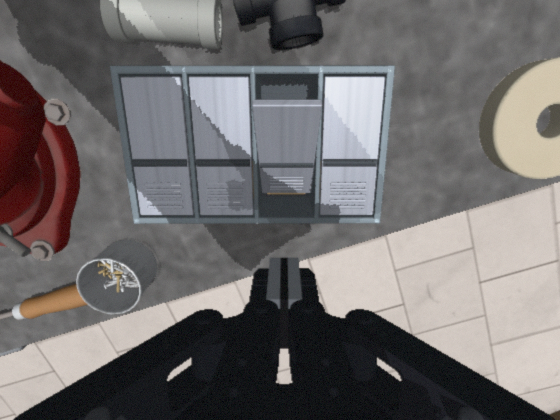

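```bash
python3 - <<'E'
from h import *
c=np.load('w2.npy',allow_pickle=True).item();s=camera_info("scene")
for t in np.arange(.5,1.45,.1):
    p=[b2w(.01-.066*np.cos(t),y,.069+.066*np.sin(t)) for y in(.048,.003)]
    print(round(t,1),proj(c,p).round(0).tolist(),((proj(s,p)-[140,180])*4).round(0).tolist())
E
```

```text
0.5 [[319.0, 86.0], [254.0, 86.0]] [[303.0, 267.0], [391.0, 238.0]]
0.6 [[320.0, 91.0], [253.0, 91.0]] [[299.0, 254.0], [388.0, 225.0]]
0.7 [[320.0, 97.0], [253.0, 97.0]] [[295.0, 241.0], [384.0, 212.0]]
0.8 [[321.0, 104.0], [252.0, 104.0]] [[291.0, 227.0], [380.0, 198.0]]
0.9 [[321.0, 112.0], [252.0, 113.0]] [[286.0, 214.0], [375.0, 186.0]]
1.0 [[322.0, 121.0], [251.0, 122.0]] [[282.0, 201.0], [371.0, 173.0]]
1.1 [[322.0, 131.0], [251.0, 131.0]] [[277.0, 189.0], [366.0, 161.0]]
1.2 [[322.0, 141.0], [251.0, 141.0]] [[272.0, 177.0], [361.0, 149.0]]
1.3 [[322.0, 151.0], [251.0, 152.0]] [[267.0, 166.0], [355.0, 138.0]]
1.4 [[322.0, 162.0], [251.0, 162.0]] [[262.0, 156.0], [350.0, 129.0]]
```

```bash
python3 - <<'E'
from h import *
c=np.load('w1.npy',allow_pickle=True).item()
for q in((420,65),(387,0),(530,5)):print(ray(c,q,.1).round(3),ray(c,q,.05).round(3))
print(b2w(-.08,.026),go(b2w(-.08,.026,.2),down(YAW)),go(b2w(-.08,.026,.096),down(YAW)))
E
```

```text
[0.43 0.31 0.1 ] [0.432 0.329 0.05 ]
[0.367 0.292 0.1  ] [0.36  0.309 0.05 ]
[0.412 0.414 0.1  ] [0.411 0.449 0.05 ]
[0.42869047 0.20021854] (array([-0.003, -0.002,  0.002]), array([ 0.0003,  0.0018, -0.1203])) (array([-0.003, -0.002,  0.002]), array([ 0.1043,  0.0019, -0.1201]))
```

>>> apply_moves(series="0 0 0 0 0.001 -0.03 0; 0 0 0 0 0.002 -0.08 0; 0 0 0 0 0.002 -0.12 0; 0 0 0 0.02 0.002 -0.12 0; 0 0 0 0.06 0.002 -0.12 0; 0 0 0 0.09 0.002 -0.12 0; 0 0 0 0.104 0.002 -0.12 0; 0 0 0 0.104 0.002 -0.12 0; 0 0 0 0.104 0.002 -0.12 0")

```text
clock: 9.52
tcp_pos: [0.4307, 0.2009, 0.0981]
orientation: [0.26, 1.554, -0.258]
contact_force: [-1.3, -0.4, 0.4]
grip_width: 0.0003
```

```bash
python3 - <<'E'
from h import *
cv2.imwrite("pics/s4.png",cv2.resize(grab_frame("scene")[130:300,140:360],None,fx=3.5,fy=3.5))
cv2.imwrite("pics/w4.png",grab_frame("wrist"))
print(go(b2w(-.03,.026,.1),down(YAW)))
E
```

```text
(array([-0.003,  0.001, -0.002]), array([-0.0017, -0.0013,  0.0483]))
```

View pics/s4.png

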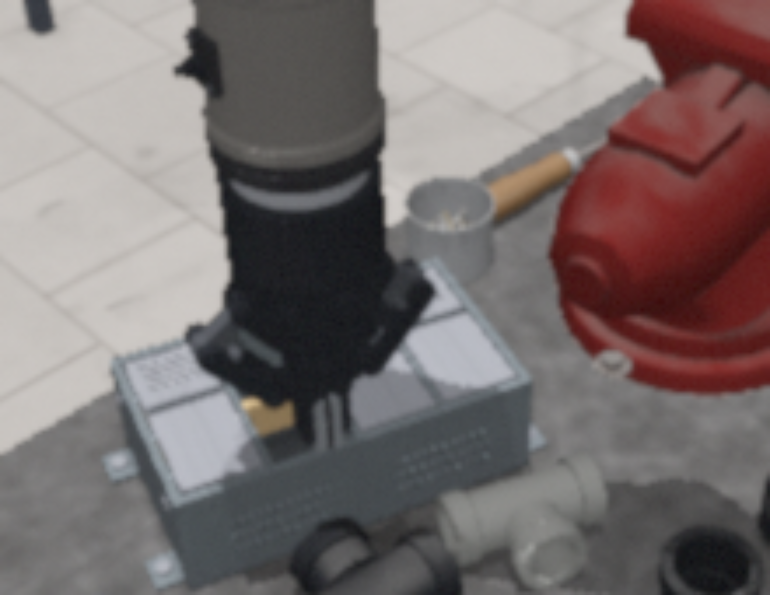

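View pics/w4.png

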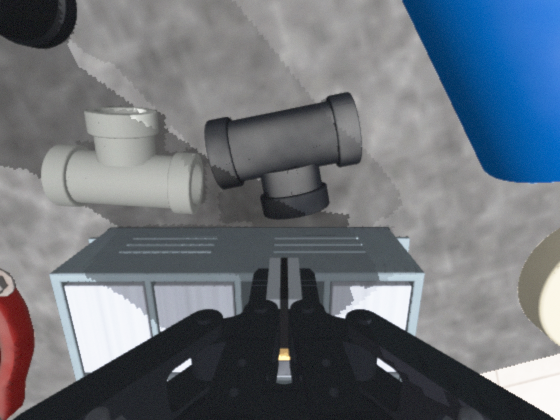

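>>> apply_moves(series="0 0 0 0 -0.001 0.012 0; 0 0 0 0 -0.001 0.024 0; 0 0 0 -0.002 -0.001 0.03 0; 0 0 0 -0.004 -0.001 0.035 0; 0 0 0 -0.006 -0.001 0.04 0; 0 0 0 -0.006 -0.001 0.04 0")

```text
clock: 10.38
tcp_pos: [0.4683, 0.1866, 0.1035]
orientation: [0.26, 1.554, -0.259]
contact_force: [-0.9, 0.4, 0.5]
grip_width: -0.0001
```

```bash
python3 - <<'E'
from h import *
cv2.imwrite("pics/s5.png",cv2.resize(grab_frame("scene")[130:300,140:360],None,fx=3.5,fy=3.5))
print(get_obs()['contact_force'])
E
```

```text
[-0.08505744  0.15041766  0.54116237]
```

View pics/s5.png

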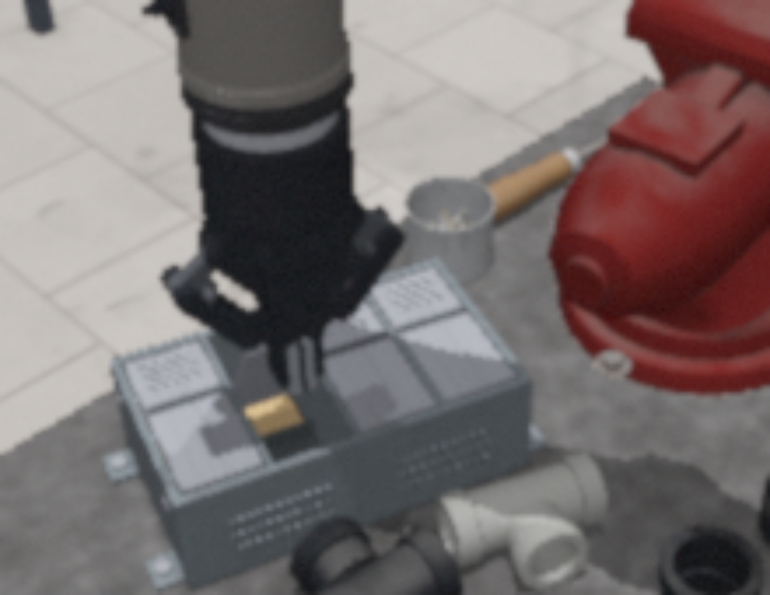

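>>> apply_moves(series="0 0 0 -0.002 0 0.005 0; 0 0 0 -0.005 0 0.01 0; 0 0 0 -0.007 0 0.015 0; 0 0 0 -0.009 0 0.02 0; 0 0 0 -0.01 0 0.025 0; 0 0 0 -0.01 0 0.03 0; 0 0 0 -0.01 0 0.03 0")

```text
clock: 11.3
tcp_pos: [0.4966, 0.1769, 0.1133]
orientation: [0.259, 1.555, -0.259]
contact_force: [0.3, 0.0, 0.2]
grip_width: 0.0002
```

```bash
python3 - <<'E'
from h import *
cv2.imwrite("pics/s6.png",cv2.resize(grab_frame("scene")[130:300,140:360],None,fx=3.5,fy=3.5))
cv2.imwrite("pics/d6.png",cv2.resize(grab_frame("side")[60:230,160:380],None,fx=3.5,fy=3.5))
o=get_obs();d=o['tcp_pos'][:2]-C0;print(o['contact_force'],np.cos(YAW)*d[0]+np.sin(YAW)*d[1])
E
```

```text
[ 0.49357916  0.80633337 -0.56894705] -0.00874204430897841
```

View pics/s6.png

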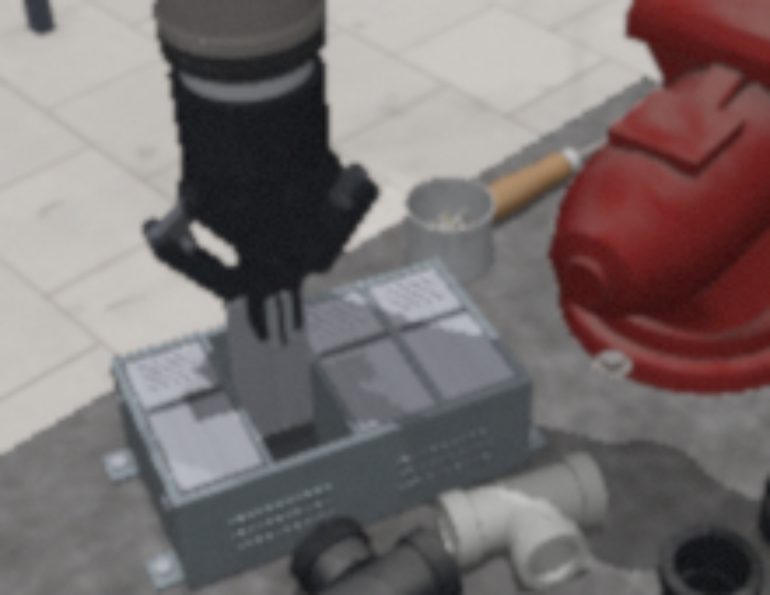

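View pics/d6.png

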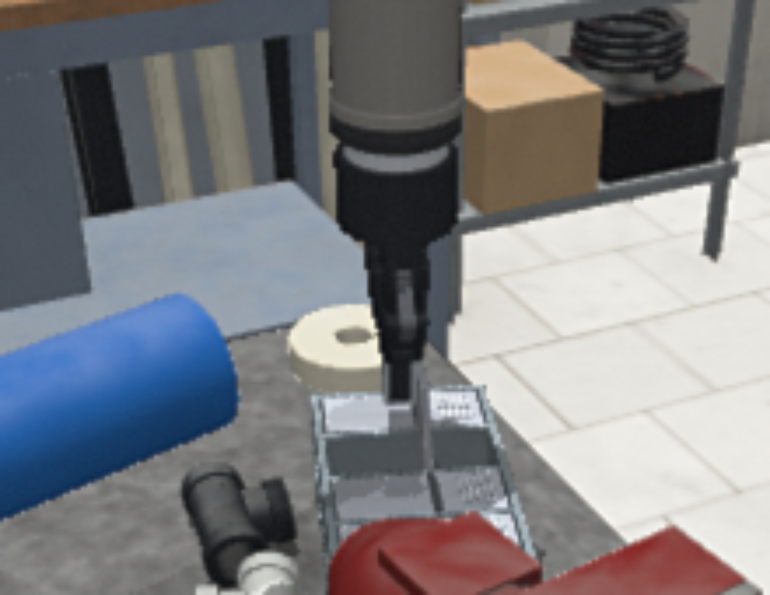

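The hatch stands nearly upright, at scene crop (270,370). I'll push 4 mm more, then back off forward and up.

>>> apply_moves(series="0 0 0 0 0 0.002 0; 0 0 0 0 0 0.004 0; 0 0 0 0 0 0.004 0; 0 0 0 0 0 -0.01 0; 0 0 0 0 0 -0.035 0; 0 0 0 -0.02 0 -0.055 0; 0 0 0 -0.07 0 -0.06 0; 0 0 0 -0.12 0 -0.06 0; 0 0 0 -0.16 0 -0.06 0; 0 0 0 -0.16 0 -0.06 0; 0 0 0 -0.16 0 -0.06 0")

```text
clock: 12.78
tcp_pos: [0.4381, 0.1964, 0.2726]
orientation: [0.258, 1.556, -0.259]
contact_force: [-0.3, 0.1, -0.2]
grip_width: -0.0
```

```bash
python3 - <<'E'
from h import *
f=grab_frame("scene")
cv2.imwrite("pics/s7.png",cv2.resize(f[180:330,140:340],None,fx=4,fy=4))
cv2.imwrite("pics/d7.png",cv2.resize(grab_frame("side")[130:265,190:370],None,fx=4.2,fy=4.2))
s=camera_info("scene")
for t in (1.3,1.4,1.5,1.6,1.7):print(t,((proj(s,[b2w(.01-.066*np.cos(t)-.003*np.sin(t),y,.069+.066*np.sin(t)-.003*np.cos(t)) for y in(.049,.003)])-[140,180])*4).round().tolist())
print(get_obs()['contact_force'],get_obs()['qvel'].round(3))
E
```

```text
1.3 [[267.0, 171.0], [358.0, 143.0]]
1.4 [[262.0, 161.0], [353.0, 133.0]]
1.5 [[257.0, 151.0], [348.0, 123.0]]
1.6 [[253.0, 142.0], [343.0, 115.0]]
1.7 [[248.0, 135.0], [338.0, 108.0]]
[ 0.38988877 -1.26296614 -1.07310226] [ 0.004  0.007  0.001 -0.004 -0.     0.003  0.002]
```

View pics/s7.png

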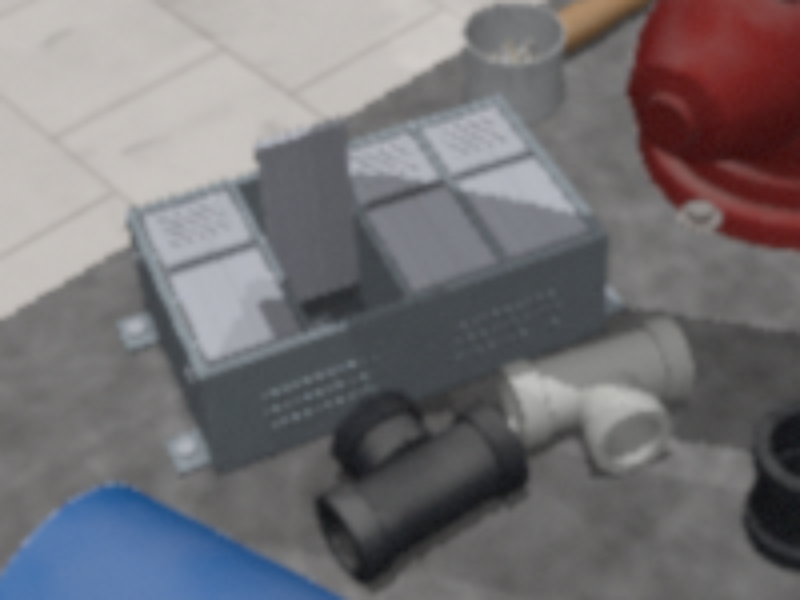

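View pics/d7.png

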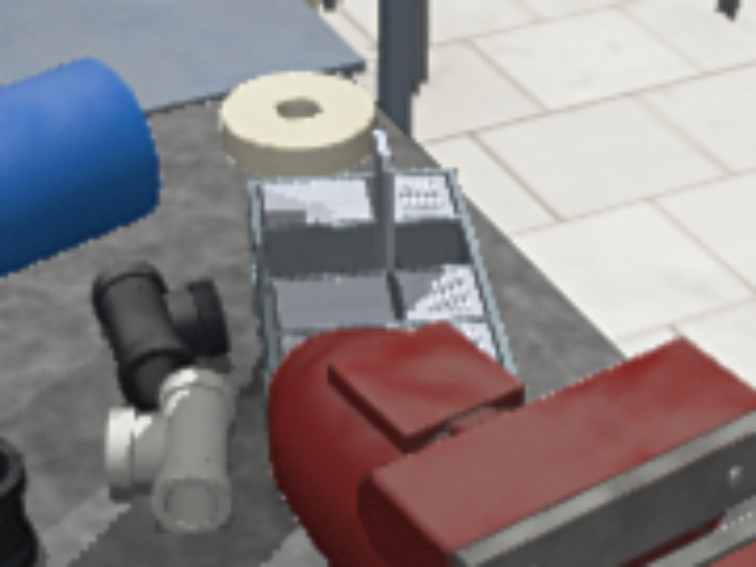

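The underside edge sits at about (257,155) in the scene crop, which puts hatch 2 at about 1.5 rad. The other three lie flush, the tees haven't moved, and the robot is clear.

```bash
python3 -c "
from bench import *
print(hand_in())"
```

```text
the job is handed in; nothing more can be done
None
```

Hatch 2 (second from left) is the free one. It now stands open at about 1.5 rad, past the 1.3 rad limit, and I've handed the job in after about 13 s on the robot clock.

- **Finding it:** hatch 1 was blocked: its pad didn't give at 22 N. Hatch 2 yielded at about 2 N, so I didn't press hatches 3 and 4.
- **Opening it:** I pressed hatch 2 to about 0.75 rad and lifted out. Then I pushed its front edge back along its arc with the closed fingertips. The force readings stayed near zero during that push.
- **Last checks:** in the camera views the other three hatches look flush and both tees look unmoved. The gripper was clear of everything, about 0.27 m above the bench. The last views didn't show the whole screwdriver, but the arm never went near it.

No check failed or disagreed. The angles are estimates from the images, since the hatch joints can't be read directly.

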